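Set the sauce warmer's dial to the red stud and start it

ROBOT

A 6-joint arm with a two-finger parallel gripper is mounted at the origin on the work surface. World frame = base frame: x ahead of the robot, y to its left, z up, the work surface at z = 0. Lengths are in m, angles in degrees, forces in N, time in s.
With the tool pointing down it reaches from about 0.325 to 0.85 m from the base axis. Payload 4.4 kg.
Tool frame: the origin (TCP) lies at the very end of the fingers, on their centre line; the grasp point (between the pads) lies ctrl.tcp_to_grasp behind it (ctrl.tcp_to_grasp is the distance from the TCP to the grasp point, in m); x points along the fingers, y is the direction in which the jaws open and shut, and the axes are right-handed (so a half turn about x gives the same grasp; the last joint's range is limited). The gripper opens to 94 mm and grips with 3 to 60 N. Pads are 16 mm wide; open, the fingers measure 119 mm over their backs; the gripper's body (75 mm by 177 mm) begins 78 mm behind the grasp point.
Start: joints at [-72.221, 11.837, 88.321, -0, 79.842, -8.623], TCP at [0.256, -0.515, 0.205] pointing down, gripper open.
Joint ranges: [-156.59, 156.59], [-49.26, 127.26], [12.9, 141.05], [-63.56, 243.56], [4.71, 150.69], [-161.64, 161.64]. Speed limits (degrees/s): [159.86, 159.86, 180, 180, 180, 180].

INTERFACE

Orientations are given as [roll, pitch, yaw] about the fixed x, y, z axes, in that order (R = Rz(yaw) Ry(pitch) Rx(roll)).
In Python, from cell import ctrl, eyes gives the robot as it stands.
- The arm moves only by the shell command python3 -m crank 'ROWS' [FORCE]. ROWS is JSON, a list of rows, each an object with "jaw": the finger opening in m, from 0 to 0.094; "linear": the shift along the world's x, y, z in m, a list of three; "turn": the turn, a rotation vector about the world's x, y, z in degrees, a list of three. A call has 1 to 12 rows; each row shifts and turns the pose as measured when the row begins; what a row does not reach is not made up. A row lasts 1/8 s, in which the tool goes at most 62.5 mm and 10.7 degrees, less where a joint would pass 70% of its speed; a pose out of reach is approached as far as the arm can. A call is refused whole if a number of a shift passes 0.0625 or a number of a turn 10.7, either way. A call with a gripper value outside its range is refused whole. The fingers move at their own pace and stop on an object; FORCE is the grip in N (left out, the last holds). Time passes only in rows, so rows that do not move let the fingers close. It gives the time, the measured TCP pose, the force and the opening at its end, in the units of the state.
- ctrl.get_obs(): the state, without advancing time (a new reading comes with each control period).
- eyes.capture(name): name is "side" or "top" or "wrist"; returns a dict with "pixels" (420x560x3 uint8, red, green, blue), "fx", "fy", "cx", "cy" (pixels), "pose" (4x4, takes a point from camera to world coordinates); the wrist camera has in their place "T_tool_cam" (4x4, takes a point from camera to tool coordinates, whose origin is the TCP and whose axes are the tool frame's). Camera axes: x right, y up, looking along -z (the intrinsics and any distortion apply to the point x, -y, -z); pixel columns grow to the right and rows downward; lengths in m; the calibration is good to about 2 mm. A picture is of the moment at which its call begins: read the wrist's pose just before it. There is no depth.
- ctrl.job_done(): hands the job in, once; it reports no verdict.
The state is a dict: "t": time; "joint_pos": joint angles; "qvel": joint speeds; "joint_torque": joint torques, N m; "tcp_pos": TCP position; "tcp_rot": TCP orientation; "contact_force": force on the tool from outside, world axes, zero at the start; "torque": the same for the moment, N m; "width": finger opening in m.
Only numpy, scipy, OpenCV 4.12 (cv2) and the standard library are available. Lean on these libraries where they do the work, as an engineer would, in place of code of your own. Each camera call takes 0.05 s, during which the arm holds its last target. There are 200 camera calls.

TASK

Get the stall's sauce warmer going: press a fingertip on the flat knurled dial and turn it by friction, towards the red stud, until it clicks into the next detent with its yellow pointer at the red stud. Then, with the dial left there, push the green start button all the way down with a fingertip and let it go. Nothing is to be picked up, and the chopper, mug, ramekin and muddler standing around must stay where they are.

Things in the scene. Friction and masses are not known exactly. Their poses are not given: they have to be found in the camera images.
- warmer: aluminium sauce warmer, fixed to the counter, 260 (x) by 300 (y) by 85 mm high, red strip on its front (-x) side. Origin: centre of its underside; z up. Its flat top deck, 85 mm up, carries the dial at x -30, y -60 mm, the start button at x -75, y 90 mm and a steel lidded pot (124 mm across, 41 mm tall with its knob) at x 58, y 75 mm
- dial (a joint): angle of the dial about the vertical, rad, counter-clockwise from above positive; 0 at the start, detents every 0.524 rad (30 degrees), stops at +-1.571. It takes up to about 0.08 N m to push it over the crest halfway between two detents; past the crest it pulls itself into the next detent and sits within 0.03 rad of it when let go
- dial_centre (a point): centre of the top face of the dial: a round black disc 96 mm across with a knurled rim, lying flat on the deck and standing only 6 mm proud, so that it cannot be taken by its sides; x points along the yellow pointer, z up. The top is flat and grippy (an area 30 to 40 mm from the centre pressed with 6 to 15 N drives it)
- dial_mark (a point): outer end of the yellow pointer line on the dial's top, 46 mm from its centre; it turns with the dial and starts pointing to the warmer's +x, midway between the two studs
- red_stud: round red stud, 18 mm across, 3 mm high, fixed on the deck 60 mm from the dial's centre, exactly one detent (30 degrees) to one side of the starting pointer (either side). Origin: centre of its underside, on the deck
- blue_stud: the same stud in blue, one detent to the other side
- start (a joint): travel of the start button, m: 0 up, 0.006 fully down; springs back, 5 N holds it fully down
- start_top (a point): centre of the top of the round green start button, 32 mm across, in a black housing on the warmer's deck; it is pushed straight down
- chopper: bystander: hand-crank nut chopper, red, with iron crank handle, on a squat glass jar; one piece, 94 mm across, 150 mm tall; origin under its centre
- mug: bystander: speckled blue enamel mug, 80 mm across, 80 mm tall; origin under its centre
- ramekin: bystander: cream ceramic ramekin, 80 mm across, 42 mm tall; origin under its centre
- muddler: bystander: beechwood muddler lying on the counter, 200 mm long along its x, 36 mm thick; origin under its middle

How it is judged (in metres and radians):
On the way, in this order (a step that is already met when the one before it is completed fails the run):
1. the dial's yellow pointer stands at the red stud (x of red_stud in the frame of dial_centre above 0.05 m and y of red_stud in the frame of dial_centre between -0.006 and 0.006 m), for 0.3 s.
2. the start button is pushed down by the fingers (value of joint start above 0.0048 m and contact force between the fingers and start above 1 N), for 0.05 s.
3. the start button is let go and back up (value of joint start below 0.0015 m), for 0.1 s.
At the end, for the whole second after the job is handed in: The pointer points at the red stud within 6 mm at the stud (under 6 degrees), the dial is at rest, the start button has been pushed down (over 4.8 mm of its 6 mm) after that and is up again, and chopper, mug, ramekin and muddler are within 20 mm of where they stood (all of step 1 and velocity of joint dial between -0.1 and 0.1 rad/s and value of joint start below 0.0015 m and distance of each of chopper, mug, ramekin, muddler from where it was at the start of the episode below 0.02 m); the robot touches nothing.
It fails at once if the start button is pushed while the pointer is not at the red stud (value of joint start above 0.003 m and (y of red_stud in the frame of dial_centre above 0.008 m or y of red_stud in the frame of dial_centre below -0.008 m)).
It fails at once if the chopper is moved, lifted or tipped (distance of chopper from where it was at the start of the episode above 0.03 m or angle between chopper's own z axis and vertical above 0.3 rad).
It fails at once if the mug is moved, lifted or tipped (distance of mug from where it was at the start of the episode above 0.03 m or angle between mug's own z axis and vertical above 0.3 rad).
It fails at once if the ramekin is moved, lifted or tipped (distance of ramekin from where it was at the start of the episode above 0.03 m or angle between ramekin's own z axis and vertical above 0.3 rad).
It fails at once if the muddler is moved or lifted (distance of muddler from where it was at the start of the episode above 0.03 m).
It also fails if it takes over 45 s, if anything falls off the work surface, if the arm or the gripper's body presses on something with over 40 N, if the wrist force passes 120 N, or if a joint passes its speed limit or range.

## Working session

There is one attempt and no reset: what is moved stays moved. The work goes in short steps, Python scripts to look and compute and a shell command to move; the robot and the scene stay as the last step left them, time stands still between calls to the robot, and variables do not carry over. Pictures are saved under pics/ and viewed, about 8 in all and at most 12, crops included, and the job is handed in when it is done.

```bash
ls; mkdir -p pics; python3 - <<'E'
from cell import ctrl, eyes
import cv2,numpy as np
o=ctrl.get_obs();print(o,ctrl.tcp_to_grasp)
for n in("top","side"):
    c=eyes.capture(n);print(n,{k:np.round(v,4).tolist() if k!='pixels' else 0 for k,v in c.items()})
    cv2.imwrite(f"pics/{n}0.png",c["pixels"][:,:,::-1])
E
```

```text
pics
{'t': 0.0, 'joint_pos': array([-7.22207008e+01,  1.18829211e+01,  8.84046554e+01,  8.31014933e-04,
        7.98420031e+01, -8.62253357e+00]), 'qvel': array([-0.04734235, -0.03386666, -0.05667147,  0.00490796,  0.03619224,
        0.05065815]), 'joint_torque': array([ 1.36851017e-03, -3.70883703e+01, -2.81413203e+01,  6.97999564e-02,
        3.61848052e-02, -1.74371157e-04]), 'tcp_pos': array([ 0.2554296 , -0.5142449 ,  0.20430518]), 'tcp_rot': array([-98.98406898,  89.87041781, 107.4176163 ]), 'contact_force': array([ 1.10352699, -0.00220886,  0.06385477]), 'torque': array([ 0.00051334, -0.03074686, -0.00842995]), 'width': 0.09440438724004718} 0.0188
top {'pixels': 0, 'fx': 417.0285, 'fy': 417.0285, 'cx': 284.7374, 'cy': 212.1501, 'pose': [[-0.0183, 0.9783, -0.2065, 0.316], [-0.9998, -0.018, 0.0038, -0.0218], [-0.0, 0.2065, 0.9784, 1.1638], [0.0, 0.0, 0.0, 1.0]]}
side {'pixels': 0, 'fx': 449.4057, 'fy': 449.4057, 'cx': 281.2125, 'cy': 211.2099, 'pose': [[-0.7488, 0.5005, -0.4345, 0.0778], [-0.6627, -0.5546, 0.5033, 0.4973], [0.0109, 0.6648, 0.7469, 0.8363], [0.0, 0.0, 0.0, 1.0]]}
```

View pics/top0.png

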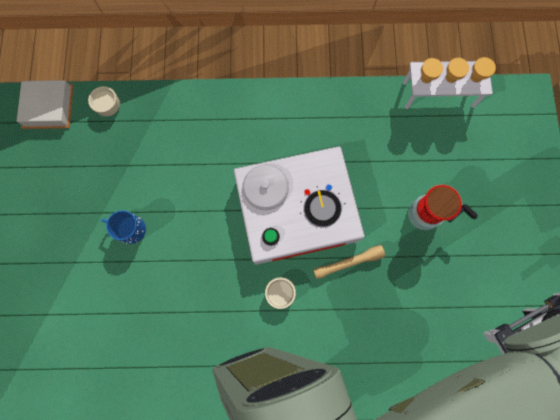

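View pics/side0.png

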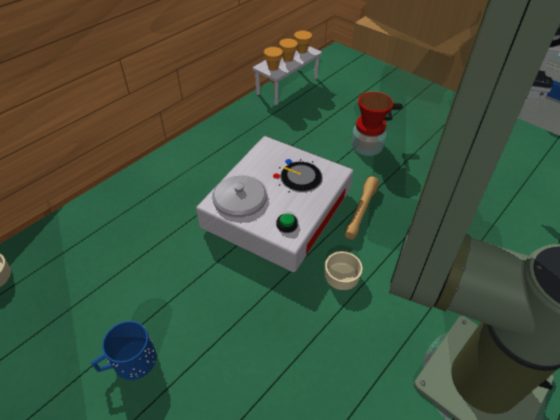

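The top view shows the dial at about (323,208), with its pointer up. The red stud is at (307,192), on the +y side, so the turn is counter-clockwise. The blue stud is at (329,187) and the button at (271,236). The muddler lies in front of the dial, and the chopper stands to the right.

```bash
cat > h.py <<'E'
import cv2,numpy as np
from cell import ctrl,eyes
from scipy.spatial.transform import Rotation as R
def cam(n):
    o=ctrl.get_obs();c=eyes.capture(n)
    if n=="wrist":
        T=np.eye(4);T[:3,:3]=R.from_euler("xyz",o["tcp_rot"],degrees=True).as_matrix();T[:3,3]=o["tcp_pos"]
        c["pose"]=T@c["T_tool_cam"]
    return c
def pt(c,u,v,z):
    d=c["pose"][:3,:3]@[(u-c["cx"])/c["fx"],-(v-c["cy"])/c["fy"],-1];p=c["pose"][:3,3]
    return p+d*(z-p[2])/d[2]
def px(c,P):
    q=c["pose"][:3,:3].T@(np.array(P)-c["pose"][:3,3]);return c["cx"]-c["fx"]*q[0]/q[2],c["cy"]+c["fy"]*q[1]/q[2]
COL=dict(red=((0,170,90),(6,255,255)),blue=((105,170,90),(128,255,255)),yellow=((18,130,120),(33,255,255)),green=((60,150,60),(85,255,255)),black=((0,0,0),(180,255,45)))
def blobs(c,col,lo=8,hi=3000,box=None):
    h=cv2.cvtColor(c["pixels"],cv2.COLOR_RGB2HSV);m=cv2.inRange(h,*COL[col])
    if box:
        k=np.zeros_like(m);k[box[1]:box[3],box[0]:box[2]]=255;m&=k
    n,l,s,ce=cv2.connectedComponentsWithStats(m)
    return [(s[i,4],ce[i].round(1),s[i,:4]) for i in range(1,n) if lo<=s[i,4]<=hi]
E
python3 - <<'E'
from h import *
box=dict(top=(235,150,365,262),side=(200,140,355,265))
z=dict(red=.088,blue=.088,yellow=.091,green=.100,black=.091)
for n in box:
    c=cam(n)
    for col in z:
        for a,ce,s in blobs(c,col,box=box[n]): print(n,col,a,ce,s,pt(c,*ce,z[col]).round(4))
E
```

```text
top red 18 [306.9 191.8] [305 190   5   5] [ 0.5973 -0.086   0.088 ]
top red 12 [285.2 257.1] [280 256  11   3] [ 0.4246 -0.0249  0.088 ]
top blue 16 [328.5 187. ] [327 185   4   5] [ 0.6095 -0.144   0.088 ]
top yellow 33 [319.9 197.6] [318 191   5  16] [ 0.58   -0.1197  0.091 ]
top green 134 [270.2 235.5] [264 229  13  14] [0.4797 0.0127 0.1   ]
top black 333 [322.4 209.4] [305 191  35  34] [ 0.5479 -0.1252  0.091 ]
top black 22 [269.6 242. ] [263 238  14   7] [0.4641 0.0148 0.091 ]
side red 17 [275.9 175.4] [274 174   5   4] [ 0.5987 -0.0845  0.088 ]
side blue 17 [288.3 161.3] [286 160   5   4] [ 0.6096 -0.1425  0.088 ]
side yellow 30 [291.8 170.4] [284 167  17   8] [ 0.5798 -0.1209  0.091 ]
side yellow 27 [351.6 225.7] [348 222   7   9] [ 0.3705 -0.0755  0.091 ]
side green 144 [286.6 219.6] [279 214  16  13] [0.4814 0.0115 0.1   ]
side black 405 [301.6 178.2] [282 162  39  29] [ 0.545  -0.1161  0.091 ]
side black 29 [343.8 219.9] [333 210  22  21] [ 0.3928 -0.0776  0.091 ]
side black 128 [287.  226.5] [277 218  20  14] [0.4728 0.0198 0.091 ]
side black 27 [321.4 241.1] [312 232  20  19] [0.393  0.0015 0.091 ]
side black 20 [228.8 251.6] [222 246  15  12] [0.5176 0.1503 0.091 ]
```

```bash
python3 - <<'E'
from h import *
o=ctrl.get_obs();print(R.from_euler("xyz",o["tcp_rot"],degrees=True).as_matrix().round(3),o["tcp_pos"])
print(R.from_matrix(eyes.capture("wrist")["T_tool_cam"][:3,:3]).as_matrix().round(2).tolist(),eyes.capture("wrist")["T_tool_cam"][:3,3])
E
python3 -m crank '[{"jaw":0,"linear":[0.03,0.05,0.0],"turn":[0,0,0]},{"jaw":0,"linear":[0.03,0.05,0.0],"turn":[0,0,0]},{"jaw":0,"linear":[0.03,0.05,0.0],"turn":[0,0,0]},{"jaw":0,"linear":[0.03,0.05,0.02],"turn":[0,0,0]}]' 20
```

```text
[[-0.     0.445 -0.896]
 [ 0.001 -0.896 -0.445]
 [-1.    -0.001 -0.   ]] [ 0.25552075 -0.51454908  0.20474562]
[[-0.0, 0.25, -0.97], [1.0, -0.0, -0.0], [-0.0, -0.97, -0.25]] [-0.17989266 -0.00063598 -0.07275792]
t: 0.8
tcp_pos: [0.375, -0.3123, 0.2231]
tcp_rot: [-80.1, 89.8, 125.8]
contact_force: [0.7, -0.9, 0.9]
width: 0.0576
```

```bash
python3 -m crank '[{"jaw":0,"linear":[0.038,0.044,0],"turn":[0,0,0]},{"jaw":0,"linear":[0.038,0.044,0],"turn":[0,0,0]},{"jaw":0,"linear":[0.038,0.044,0],"turn":[0,0,0]},{"jaw":0,"linear":[0.034,0.04,-0.03],"turn":[0,0,0]},{"jaw":0,"linear":[0,0,-0.04],"turn":[0,0,0]},{"jaw":0,"linear":[0,0,0],"turn":[0,0,0]}]' 20
python3 - <<'E'
from h import *
c=cam("wrist");cv2.imwrite("pics/w1.png",c["pixels"][:,:,::-1])
z=dict(red=.088,blue=.088,yellow=.091,green=.100)
for col in z:
    for a,ce,s in blobs(c,col,lo=40,hi=30000): print(col,a,ce,s,pt(c,*ce,z[col]).round(4))
print(ctrl.get_obs()["tcp_pos"],px(c,ctrl.get_obs()["tcp_pos"]))
E
```

```text
t: 1.55
tcp_pos: [0.5307, -0.1309, 0.1559]
tcp_rot: [132.1, 89.6, -21.7]
contact_force: [-0.2, 0.7, 0.6]
width: 0.0008
red 361 [266.4 116.8] [256 106  21  22] [ 0.5986 -0.0859  0.088 ]
blue 346 [344.2 138. ] [334 128  21  21] [ 0.6106 -0.1445  0.088 ]
yellow 395 [297.3 161. ] [287 133  22  60] [ 0.5801 -0.1206  0.091 ]
green 441 [ 87.6 205. ] [ 65 185  36  42] [0.4828 0.0053 0.1   ]
[ 0.53247199 -0.13185377  0.15831674] (np.float64(284.0178730758174), np.float64(254.2169329631731))
```

View pics/w1.png

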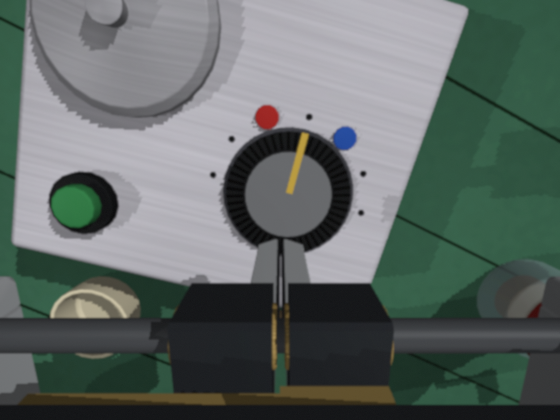

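The wrist view agrees with the other cameras: dial centre at about (290,190), red stud at (266,117), and the closed fingertips just over the near edge of the dial. Next is moving down to just above it.

```bash
python3 -m crank '[{"jaw":0,"linear":[-0.009,-0.009,-0.03],"turn":[0,0,0]},{"jaw":0,"linear":[0,0,-0.02],"turn":[0,0,0]},{"jaw":0,"linear":[0,0,0],"turn":[0,0,0]}]'; python3 -c "
from h import *
print(ctrl.get_obs()['tcp_pos'],ctrl.get_obs()['contact_force'])"
```

```text
t: 1.98
tcp_pos: [0.5273, -0.1452, 0.1146]
tcp_rot: [131.5, 88.6, -22.5]
contact_force: [-0.3, 0.0, -0.4]
width: 0.0004
[ 0.52732795 -0.14517268  0.11464424] [-0.26357947  0.04519376 -0.41302788]
```

```bash
python3 -m crank '[{"jaw":0,"linear":[-0.004,0.004,-0.012],"turn":[0,0,0]},{"jaw":0,"linear":[0,0,-0.006],"turn":[0,0,0]},{"jaw":0,"linear":[0,0,0],"turn":[0,0,0]}]'; python3 -m crank '[{"jaw":0,"linear":[0,0,-0.004],"turn":[0,0,0]}]'; python3 -m crank '[{"jaw":0,"linear":[0,0,-0.003],"turn":[0,0,0]}]'
```

```text
t: 2.35
tcp_pos: [0.5256, -0.143, 0.1]
tcp_rot: [131.1, 88.1, -22.9]
contact_force: [0.2, 0.5, 1.3]
width: 0.0006
t: 2.48
tcp_pos: [0.5263, -0.1432, 0.0966]
tcp_rot: [131.1, 88.1, -22.9]
contact_force: [-0.5, 0.2, 0.6]
width: 0.0004
t: 2.6
tcp_pos: [0.5264, -0.1432, 0.0935]
tcp_rot: [131.1, 88.0, -23.0]
contact_force: [-0.8, 0.6, -0.2]
width: 0.0004
```

```bash
python3 -m crank '[{"jaw":0,"linear":[0,0,-0.003],"turn":[0,0,0]}]'; python3 -m crank '[{"jaw":0,"linear":[0,0,-0.003],"turn":[0,0,0]}]';python3 -c "
from h import *
o=ctrl.get_obs();print(o['tcp_pos'],o['contact_force'],R.from_euler('xyz',o['tcp_rot'],degrees=True).as_matrix()[:,0])"
```

```text
t: 2.72
tcp_pos: [0.5268, -0.1435, 0.0911]
tcp_rot: [130.3, 88.0, -23.8]
contact_force: [-5.0, -0.9, 15.5]
width: 0.0005
t: 2.85
tcp_pos: [0.5281, -0.1448, 0.091]
tcp_rot: [127.7, 87.8, -26.2]
contact_force: [-6.7, -0.3, 19.8]
width: 0.0002
[ 0.52810783 -0.14480177  0.09103973] [-6.7322287  -0.34611726 19.76311121] [ 0.03408157 -0.01679547 -0.99927792]
```

```bash
python3 -m crank '[{"jaw":0,"linear":[0.0026,-0.003,-0.0015],"turn":[0,0,5]},{"jaw":0,"linear":[0.0029,-0.0027,-0.0016],"turn":[0,0,6]}]';python3 - <<'E'
from h import *
c=cam("wrist");cv2.imwrite("pics/w2.png",c["pixels"][:,:,::-1])
for col,z in dict(red=.088,blue=.088,yellow=.091).items():
    for a,ce,s in blobs(c,col,lo=40,hi=30000): print(col,a,ce,s,pt(c,*ce,z).round(4))
o=ctrl.get_obs();print(o["tcp_pos"],o['contact_force'],R.from_euler('xyz',o['tcp_rot'],degrees=True).as_matrix()[:,0])
E
```

```text
t: 3.1
tcp_pos: [0.5349, -0.1513, 0.0913]
tcp_rot: [125.8, 87.7, -16.8]
contact_force: [0.3, -0.9, 5.1]
width: 0.0006
red 731 [256.2  94.5] [242  79  30  32] [ 0.5986 -0.086   0.088 ]
blue 636 [352.9 143.8] [339 130  29  29] [ 0.6105 -0.1445  0.088 ]
yellow 743 [271.1 157.5] [263 118  18  84] [ 0.5768 -0.1124  0.091 ]
[ 0.5359228  -0.15211391  0.09140803] [ 1.71253603 -2.16413761  2.4570781 ] [ 0.04124667 -0.01279332 -0.99906709]
```

```bash
python3 -m crank '[{"jaw":0,"linear":[0.0028,-0.0018,-0.0015],"turn":[0,0,5]},{"jaw":0,"linear":[0.0029,-0.0012,-0.0012],"turn":[0,0,4]}]';cat > look.py <<'E'
from h import *
c=cam("wrist");P={}
for col,z in dict(red=.088,blue=.088,yellow=.091,green=.1).items():
    b=max(blobs(c,col,lo=40,hi=30000),key=lambda b:b[0],default=None)
    if b: P[col]=pt(c,*b[1],z)[:2];print(col,b[0],P[col].round(4))
o=ctrl.get_obs();print(o["tcp_pos"],o['contact_force'],R.from_euler('xyz',o['tcp_rot'],degrees=True).as_matrix()[:,0])
d=P["red"]-P["blue"];n=np.array([d[1],-d[0]])/np.linalg.norm(d);C=(P["red"]+P["blue"])/2-.052*n
a=lambda v:np.degrees(np.arctan2(v[1],v[0]))
print("C",C,"red",a(P["red"]-C),"pointer",a(P["yellow"]-C))
E
python3 look.py
```

```text
t: 3.4
tcp_pos: [0.5435, -0.1561, 0.0913]
tcp_rot: [123.7, 87.3, -9.6]
contact_force: [-2.5, 1.4, 7.4]
width: 0.0004
red 726 [ 0.5985 -0.0859]
blue 606 [ 0.6105 -0.1445]
yellow 737 [ 0.5716 -0.106 ]
[ 0.54403249 -0.15634687  0.09136016] [-1.1978979  -0.18710544  5.03457208] [ 0.04738897 -0.00799771 -0.99884449]
C [ 0.55359867 -0.12562745] red 41.459322031859564 pointer 47.457353554816386
```

The pointer has passed the crest. It shows about 6° too far while still held, so the detent should pull it back. I'll lift and check.

```bash
python3 -m crank '[{"jaw":0,"linear":[0,0,0.012],"turn":[0,0,0]},{"jaw":0,"linear":[0,0,0.03],"turn":[0,2.5,0]},{"jaw":0,"linear":[0,0,0.01],"turn":[0,0,0]},{"jaw":0,"linear":[0,0,0],"turn":[0,0,0]}]';python3 look.py
```

```text
t: 3.95
tcp_pos: [0.543, -0.1557, 0.1445]
tcp_rot: [56.2, 89.6, -77.1]
contact_force: [-0.0, 0.1, -0.3]
width: 0.0005
red 979 [ 0.5721 -0.3925]
blue 367 [ 0.6107 -0.1445]
yellow 445 [ 0.5738 -0.1079]
green 520 [0.4834 0.0049]
[ 0.5428295  -0.15567531  0.14411298] [ 0.0979182   0.14965117 -0.02941719] [ 0.00110235 -0.00691926 -0.99997545]
C [ 0.64278226 -0.27645159] red -121.33412589693117 pointer 112.24288810573452
```

The pointer settled at 41.1° and the red stud is at 41.5°. The "red" line in this printout picked up the chopper instead of the stud. Next, move over to the button.

```bash
python3 -m crank '[{"jaw":0,"linear":[-0.02,0.045,0],"turn":[0,0,0]},{"jaw":0,"linear":[-0.02,0.045,0],"turn":[0,0,0]},{"jaw":0,"linear":[-0.015,0.045,0],"turn":[0,0,0]},{"jaw":0,"linear":[-0.005,0.02,0],"turn":[0,0,0]},{"jaw":0,"linear":[0,0,0],"turn":[0,0,0]}]';python3 - <<'E'
from h import *
c=cam("wrist");cv2.imwrite("pics/w3.png",c["pixels"][:,:,::-1])
b=[x for x in blobs(c,"green",lo=40,hi=9000)];print(b);o=ctrl.get_obs();print(o["tcp_pos"],R.from_euler('xyz',o['tcp_rot'],degrees=True).as_matrix()[:,0])
print(px(c,[.48,.0125,.105]),pt(c,*max(b,key=lambda t:t[0])[1],.105) if b else 0)
E
```

```text
t: 4.62
tcp_pos: [0.4755, 0.0035, 0.1379]
tcp_rot: [-16.0, 89.5, -149.4]
contact_force: [-0.3, 0.1, -0.9]
width: 0.0006
[(np.int32(56), array([276.7, 203.4]), array([262, 201,  33,   9], dtype=int32))]
[0.47573625 0.00283804 0.13787187] [-0.007228   -0.00437247 -0.99996432]
(np.float64(276.5188022532969), np.float64(223.0879015934109)) [0.48961779 0.02240982 0.105     ]
```

View pics/w3.png

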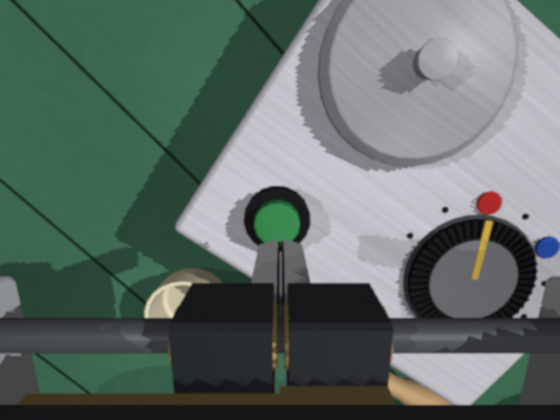

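The view shows the pointer at the red stud. The button is centred at about (277,222), against a predicted (276.5,223). Going down onto it now.

```bash
python3 -m crank '[{"jaw":0,"linear":[0.004,0.009,-0.005],"turn":[0,0,0]},{"jaw":0,"linear":[0,0,-0.01],"turn":[0,0,0]},{"jaw":0,"linear":[0,0,-0.005],"turn":[0,0,0]},{"jaw":0,"linear":[0,0,0],"turn":[0,0,0]}]';python3 -m crank '[{"jaw":0,"linear":[0,0,-0.004],"turn":[0,0,0]}]'
```

```text
t: 5.18
tcp_pos: [0.4803, 0.0098, 0.1152]
tcp_rot: [-18.3, 89.4, -152.1]
contact_force: [-0.2, 0.1, 0.9]
width: 0.0005
t: 5.3
tcp_pos: [0.4807, 0.0095, 0.1112]
tcp_rot: [-15.6, 89.5, -149.4]
contact_force: [-0.1, 0.2, 0.8]
width: 0.0005
```

```bash
python3 -m crank '[{"jaw":0,"linear":[0,0.002,-0.004],"turn":[0,0,0]}]';for i in 1 2 3; do python3 -m crank '[{"jaw":0,"linear":[0,0,-0.003],"turn":[0,0,0]}]';done
```

```text
t: 5.42
tcp_pos: [0.4809, 0.0113, 0.1071]
tcp_rot: [-14.0, 89.5, -147.8]
contact_force: [0.1, -1.1, 1.9]
width: 0.0004
t: 5.55
tcp_pos: [0.4809, 0.0114, 0.1042]
tcp_rot: [-13.9, 89.5, -147.7]
contact_force: [-2.1, 1.0, 2.7]
width: 0.0004
t: 5.68
tcp_pos: [0.481, 0.0114, 0.1015]
tcp_rot: [-13.4, 89.5, -147.2]
contact_force: [-2.8, -0.1, 4.0]
width: 0.0008
t: 5.8
tcp_pos: [0.4811, 0.0114, 0.1008]
tcp_rot: [-14.1, 89.4, -147.8]
contact_force: [-9.5, 0.5, 26.4]
width: 0.0001
```

The button is bottomed out: travel stopped at z 0.1008 and the force jumped to 26 N. Hold briefly, then lift clear and check.

```bash
python3 -m crank '[{"jaw":0,"linear":[0,0,-0.001],"turn":[0,0,0]},{"jaw":0,"linear":[0,0,0.015],"turn":[0,0,0]},{"jaw":0,"linear":[0,0,0.04],"turn":[0,0,0]},{"jaw":0,"linear":[0,0,0.04],"turn":[0,0,0]},{"jaw":0,"linear":[-0.02,0.0,0.02],"turn":[0,0,0]},{"jaw":0,"linear":[0,0,0],"turn":[0,0,0]},{"jaw":0,"linear":[0,0,0],"turn":[0,0,0]}]';python3 - <<'E'
from h import *
c=cam("wrist");cv2.imwrite("pics/w4.png",c["pixels"][:,:,::-1])
C=np.array([.5536,-.1256])
for col,z in dict(red=.088,blue=.088,yellow=.091).items():
    for a,ce,s in blobs(c,col,lo=40,hi=3000):
        p=pt(c,*ce,z)[:2];d=p-C
        if np.hypot(*d)<.08: print(col,a,ce,p.round(4),np.degrees(np.arctan2(d[1],d[0])))
c=cam("top");cv2.imwrite("pics/top1.png",c["pixels"][:,:,::-1])
a=cv2.imread("pics/top0.png");d=cv2.absdiff(a,c["pixels"][:,:,::-1]).max(2)
for n,(x,y) in dict(chopper=(430,205),mug=(123,228),ramekin=(280,294),muddler=(350,262)).items(): print(n,(d[y-20:y+20,x-30:x+30]>40).sum())
print(ctrl.get_obs()["contact_force"],ctrl.get_obs()["t"])
E
```

```text
t: 6.68
tcp_pos: [0.4614, 0.0117, 0.2212]
tcp_rot: [0.6, 89.6, -133.1]
contact_force: [1.3, -0.6, -0.7]
width: 0.0005
red 184 [452.  178.2] [ 0.5984 -0.0855] 41.83523659372816
blue 174 [496.8 212. ] [ 0.6105 -0.144 ] -17.947876045512857
yellow 222 [447.8 211.7] [ 0.5748 -0.1083] 39.11054110701719
chopper 0
mug 0
ramekin 753
muddler 0
[-0.83213823 -0.61254071 -0.60041695] 6.775
```

View pics/w4.png

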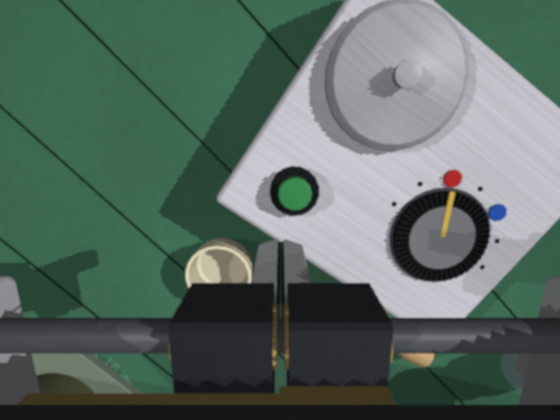

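The pointer is at the red stud, the button is up and the fingers are clear. The arm hides the ramekin in the top view, but it stands upright in the wrist view and nothing went near it.

```bash
python3 -c "
from cell import ctrl
print(ctrl.job_done())"
```

```text
the job is handed in; nothing more can be done
None
```

I turned the dial one detent counter-clockwise with the closed fingertips, so its pointer stands at the red stud. I then pushed the green button down to its stop, let it spring back up, and handed the job in at about 6.8 s. No verdict is reported.

- **Pointer:** after release it read 41.1° against the stud's 41.5°. The last look, from further away, gave 39.1° against 41.8°. The two readings differ by about 2°, but both are inside the 6° limit.
- **Button:** the fingers met it at about z 0.107 m and stopped at 0.101 m with 26 N. That matches the full 6 mm of travel, though it is inferred from the arm because the button's travel cannot be read directly.
- **Dial press:** the force peaked at about 20 N before turning, above the suggested 6 to 15 N. It was about 2 to 7 N when I read it during the turn.
- **Bystanders:** the top view shows no change at the chopper, mug or muddler. The ramekin check failed because the arm covered it in that view. In the wrist view it stands upright, and the fingers stayed about 60 mm above its height near it.

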